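# Shift the lathe's selector to its other notch and engage the clutch

## Task

The lathe is stopped and out of gear. On top of its headstock, pull the black bar knob up against its spring, turn it clockwise (seen from above) out of its notch and let it snap fully down into the next notch, feeling for that notch gently so that its cross pin is never forced; only then swing the clutch lever beside it all the way over to the other side. Leave everything else on the bench and the headstock where it is.

Things in the scene. Friction and masses are not known exactly. Their poses are not given: they have to be found in the camera images.
- headstock: grey lathe headstock bolted to the bench, 180 mm (x) by 270 mm (y), flat top 130 mm above the bench; origin under its centre, z up; its x axis points away from the robot's side, its y axis along the lathe towards the chuck and bed. On its top stand the selector knob (about 65 mm towards -y from the middle) and the clutch lever (85 mm towards +y from the middle).
- knob_grip (a point): centre of the black selector bar: 56 mm long (x), 14 mm wide (y), 24 mm high (z), vertical flat sides, knob axis vertical through this point. This point lies 36 mm above the headstock's top when the knob is down and rises with it; x runs along the bar towards the end under which the pin sticks out. The bar's underside is 6 mm above the steel notch ring (66 mm across, top 18 mm above the headstock) when down; the ring stands on a 84 mm disc.
- knob_lift (a joint): how far the knob is pulled up, m: 0 fully down in a notch, 0.008 with the pin resting on the ring between notches (8 mm deep notches), 0.014 at the upper stop. A spring pulls it down: 7 N at 0, 11 N at 0.008, 14 N at the stop. Let go over a notch it drops by itself; a pair of fingers left a millimetre or so open about the bar still turns the knob yet lets it drop.
- knob_turn (a joint): angle of the knob, rad, clockwise from above positive: about 0 in the notch where it starts. The next notch lies somewhere from 0.94 to 1.40 rad on (it is adjustable and its exact place is not known beforehand), with smooth ring in between and beyond; end stops at -0.3 and 1.7. The pin has 2 mm of side play in a notch (about 0.04 rad either way).
- pin: steel cross pin, 7 mm thick, carried by the knob, level, sticking out along the bar (+x) to 38 mm from the knob's axis; origin on the knob's axis 36 mm below knob_grip. It must never be loaded with more than 20 N against the notch ring, whether by pressing the knob down on the ring, or by turning hard against a notch's side.
- clutch (a joint): clutch lever angle, rad: 0 leaning 0.5 rad from upright towards the headstock's -x, 1.0 fully over, leaning as much to +x. It stays where it is left; about 1 N at its ball moves it.
- clutch_tip (a point): centre of the 26 mm black ball at the end of the clutch lever; the lever's hinge lies 80 mm away along the lever, 22 mm above the headstock's top, parallel to the headstock's y axis. Its base block is 70 mm (x) by 50 mm (y), 25 mm high
- blank_ring: turned wooden ring 42 mm across, 14 mm high, lying on top of the headstock behind the controls (origin under its centre); leave it alone
- napkin_ring: turned wooden ring 48 mm across, 18 mm high, lying on top of the headstock near its front edge between knob and lever (origin under its centre); leave it alone
- disc_blank: wooden disc 60 mm across, 16 mm high, on the bench beside the belt cover (origin under its centre); leave it alone
- gouge: wood-handled turning tool 240 mm long lying on the bench (origin under its middle); leave it alone
- mallet: wooden mallet 260 mm long lying on the bench (origin under its middle); leave it alone
- oil_bottle: amber bottle 52 mm across, 140 mm tall, standing on the bench (origin under its centre); leave it alone

How it is judged:
By the outcome, as a careful person would: the job done as asked, in the order asked, and still so for the second after the job is handed in, with the robot touching nothing.
It also fails if it takes over 54 s, if anything falls off the work surface, if the arm or the gripper's body presses on something with over 40 N, if the wrist force passes 120 N, or if a joint passes its speed limit or range.

## Robot

A 6-joint arm with a two-finger parallel gripper is mounted at the origin on the work surface. World frame = base frame: x ahead of the robot, y to its left, z up, the work surface at z = 0. Lengths are in m, angles in rad, forces in N, time in s.
With the tool pointing down it reaches from about 0.2 to 0.875 m from the base axis. Payload 3.4 kg.
Tool frame: the origin (TCP) lies between the finger pads; the fingertips stand ctrl.finger_overhang ahead of it and the grasp point (between the pads) lies 8 mm behind it (ctrl.finger_overhang is the distance from the TCP to the fingertips, in m); z points along the fingers, y is the direction in which the jaws open and shut (so a half turn about z gives the same grasp; the last joint's range is limited). The gripper opens to 94 mm and grips with 3 to 60 N. Pads are 16 mm wide; open, the fingers measure 119 mm over their backs; the gripper's body (75 mm by 177 mm) begins 78 mm behind the grasp point.
Start: joints at [-1.33, 0.276, 1.505, -0, 1.361, -0.121], TCP at [0.204, -0.538, 0.216] pointing down, gripper open.
Joint ranges: [-2.89, 2.89], [-0.75, 2.08], [0.22, 2.7], [-1.18, 4.32], [0.11, 2.71], [-2.7, 2.7]. Speed limits (rad/s): [2.57, 2.57, 3.14, 3.14, 3.14, 3.14].

## Interface

Orientations are given as a rotation vector (axis times angle).
In Python, from station import ctrl gives the robot as it stands.
- The arm moves only by the shell command python3 -m crank 'ROWS' [OPENING]. ROWS is JSON, a list of rows, each a list of 4 numbers: the shift along the tool's x, y, z in mm, then the turn about the tool's z in rad. In form: [[x, y, z, turn], ...]. A call has 1 to 12 rows; each row is the pose to reach, as a shift and turn from the pose commanded when the call began, along the tool's axes at that moment; what a row does not reach only later rows make up. A row lasts 1/12 s, in which the tool goes at most 41.7 mm and 7.16 degrees, less where a joint would pass 70% of its speed; a pose out of reach is approached as far as the arm can. A call with a gripper value outside its range is refused whole. OPENING is the finger opening in mm, from 0 to 94, set as the call begins (- or left out, the last holds). The fingers move at their own pace and stop on an object; the grip force is fixed at half the most. Time passes only in rows, so rows that repeat a pose let the fingers close. It gives the time, the measured TCP pose, the force and the opening at its end, in the units of the state.
- ctrl.observe(): the state, without advancing time (a new reading comes with each control period).
- ctrl.snapshot(name): name is "side" or "top" or "wrist"; returns the picture (384x512x3 uint8, red, green, blue); there is no depth.
- ctrl.camera_model(name): a dict with "fx", "fy", "cx", "cy" (pixels), "world_to_cam" (4x4, takes a point from world to camera coordinates). Camera axes: x right, y down, z forward; pixel columns grow to the right and rows downward; lengths in m; the calibration is good to about 2 mm. The wrist camera is an equidistant fisheye: a pixel r from the principal point sees the ray r / f radians off the axis. A picture is of the moment at which its call begins: read the wrist's pose just before it. camera_model takes no time and is no camera call; for the wrist camera it gives the pose at the moment of the call.
- ctrl.hand_in(): hands the job in, once; it reports no verdict.
The state is a dict: "time": time; "joint_pos": joint angles; "joint_velocities": joint speeds; "effort": joint torques, N m; "ee_pos": TCP position; "ee_rot": TCP orientation; "wrist_force": force on the tool from outside, world axes, zero at the start; "moment": the same for the moment, N m; "opening": finger opening in m.
Only numpy, scipy, OpenCV 4.12 (cv2) and the standard library are available. Lean on these libraries where they do the work, as an engineer would, in place of code of your own. Each camera call takes 0.05 s, during which the arm holds its last target.

## Working session

There is one attempt and no reset: what is moved stays moved. The work goes in short steps, Python scripts to look and compute and a shell command to move; the robot and the scene stay as the last step left them, time stands still between calls to the robot, and variables do not carry over. Pictures are saved under pics/ and viewed, and the job is handed in when it is done.

```bash
ls; mkdir -p pics; python3 - <<'E'
from station import ctrl
import cv2,numpy as np
s=ctrl.observe();print({k:np.round(v,4).tolist() for k,v in s.items()},ctrl.finger_overhang)
for n in("top","side"):
    im=ctrl.snapshot(n);cv2.imwrite(f"pics/{n}0.png",im[:,:,::-1])
    m=ctrl.camera_model(n);print(n,m["fx"],m["cx"],m["cy"],np.round(m["world_to_cam"],4).tolist())
E
```

```text
pics
{'time': 0.0, 'joint_pos': [-1.33, 0.2766, 1.5061, -0.0, 1.3606, -0.121], 'joint_velocities': [0.0004, -0.0007, -0.0001, -0.0014, 0.0002, -0.0004], 'effort': [0.0016, -40.4582, -23.7229, 0.0701, 0.0345, -0.0001], 'ee_pos': [0.2034, -0.5373, 0.2156], 'ee_rot': [-3.0887, -0.5649, 0.0002], 'wrist_force': [0.1838, 0.8711, 0.1448], 'moment': [-0.0218, 0.009, 0.0228], 'opening': 0.0937} 0.011
top 442.4449505808533 248.5255549663349 187.89454254110518 [[-0.0101, -0.9999, 0.0078, -0.1036], [-0.9871, 0.0087, -0.1599, 0.4995], [0.1599, -0.0093, -0.9871, 1.2317], [0.0, 0.0, 0.0, 1.0]]
side 396.7868439875825 263.1367280056579 189.07294179206556 [[-0.9089, -0.417, 0.0089, 0.392], [-0.3228, 0.6898, -0.648, 0.32], [0.264, -0.5919, -0.7616, 1.0427], [0.0, 0.0, 0.0, 1.0]]
```

View pics/top0.png

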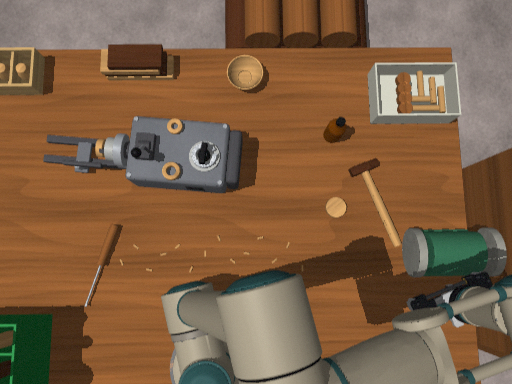

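View pics/side0.png

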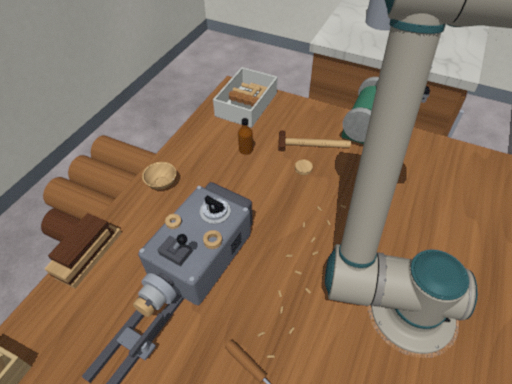

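The top view shows the headstock at columns 130-240, with the knob near (205,154) and the lever ball near (138,152). In the side view the knob is near (213,207) and the lever near (182,240). I'll zoom in on both.

```bash
python3 - <<'E'
import cv2,numpy as np
a=cv2.imread("pics/top0.png")[105:205,115:255];b=cv2.imread("pics/side0.png")[170:300,130:260]
cv2.imwrite("pics/z1.png",cv2.resize(a,None,fx=5.6,fy=5.6,interpolation=2))
cv2.imwrite("pics/z2.png",cv2.resize(b,None,fx=4.6,fy=4.6,interpolation=2))
E
```

```text
(no output)
```

View pics/z1.png

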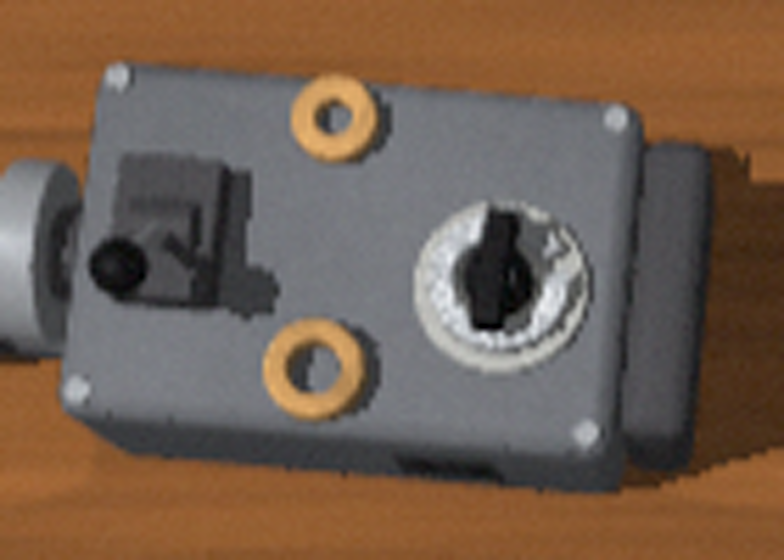

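View pics/z2.png

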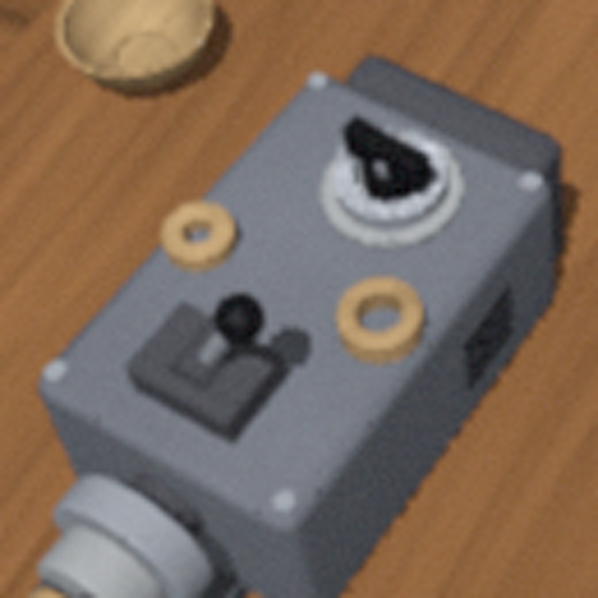

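```bash
cat > h.py <<'E'
import numpy as np
def ray(m,u,v):
    W=np.array(m["world_to_cam"]);R=W[:3,:3];o=-R.T@W[:3,3]
    return o,R.T@np.array([(u-m["cx"])/m["fx"],(v-m["cy"])/m["fy"],1])
def plane(m,u,v,z):
    o,d=ray(m,u,v);return o+d*(z-o[2])/d[2]
def tri(r1,r2):
    A=0;b=0
    for o,d in(r1,r2):
        d=d/np.linalg.norm(d);P=np.eye(3)-np.outer(d,d);A=A+P;b=b+P@o
    p=np.linalg.solve(A,b);return p,[np.linalg.norm(np.cross(p-o,d/np.linalg.norm(d))) for o,d in(r1,r2)]
E
python3 - <<'E'
from station import ctrl
from h import *
T=ctrl.camera_model("top");S=ctrl.camera_model("side")
t=lambda x,y:(115+(x+.5)/5.6-.5,105+(y+.5)/5.6-.5)
s=lambda x,y:(130+(x+.5)/4.6-.5,170+(y+.5)/4.6-.5)
scT=[(118,76),(618,117),(77,391),(587,432)];scS=[(55,371),(318,80),(285,500),(531,181)]
P=[]
for a,b in zip(scT,scS):
    p=tri(ray(T,*t(*a)),ray(S,*s(*b)));q=plane(T,*t(*a),.131);q2=plane(S,*s(*b),.131);print(np.round(p[0],4),np.round(p[1],4),q.round(4),q2.round(4));P.append((q+q2)/2)
P=np.array(P);c=P.mean(0)
yx=(P[0]-P[1])+(P[2]-P[3]);th=np.arctan2(-yx[0],yx[1]);print("centre",c,"yaw",th)
xx=(P[0]-P[2])+(P[1]-P[3]);print("yaw2",np.arctan2(xx[1],xx[0]))
ex=np.array([np.cos(th),np.sin(th)]);ey=np.array([-ex[1],ex[0]])
print("knob",c[:2]-.065*ey,"lever",c[:2]+.085*ey,"tip0",c[:2]+.085*ey-.08*np.sin(.5)*ex)
print("ball",tri(ray(T,*t(118,265)),ray(S,*s(239,318))))
print("disc top",plane(T,*t(502,285),.135),plane(S,*s(392,190),.135))
e=[plane(T,*t(*q),.178) for q in((505,212),(488,326))];print("bar",e,(e[0]+e[1])/2,np.arctan2(*(e[0]-e[1])[[1,0]]))
E
```

```text
[0.6805 0.1998 0.1279] [0.0001 0.0001] [0.6796 0.199  0.131 ] [0.6786 0.201  0.131 ]
[ 0.6579 -0.0448  0.1277] [0.0001 0.0001] [ 0.657  -0.0449  0.131 ] [ 0.6559 -0.0425  0.131 ]
[0.5238 0.2143 0.1292] [0.0002 0.0002] [0.5232 0.2138 0.131 ] [0.5233 0.2151 0.131 ]
[ 0.5015 -0.0297  0.1277] [0.0003 0.0003] [ 0.5012 -0.0298  0.131 ] [ 0.5    -0.0275  0.131 ]
centre [0.58985038 0.08552525 0.131     ] yaw -0.09272851527221777
yaw2 -0.09398688456822812
knob [0.58383166 0.02080451] lever [0.59772102 0.17016008] tip0 [0.55953175 0.1737115 ]
ball (array([0.56236382, 0.17352933, 0.22063911]), [np.float64(0.00023713101271776918), np.float64(0.00023713101271788904)])
disc top [0.5725347  0.01077711 0.135     ] [0.57012593 0.01602908 0.135     ]
bar [array([0.59703334, 0.00562114, 0.178     ]), array([0.5429288 , 0.01314345, 0.178     ])] [0.56998107 0.0093823  0.178     ] -0.13814727879196018
```

```bash
python3 -m crank '[[20,-15,-30,-0.12],[50,-36,-45,-0.24],[85,-60,-60,-0.36],[120,-86,-70,-0.48],[155,-111,-84,-0.6],[190,-136,-84,-0.72],[225,-161,-84,-0.84],[260,-186,-84,-0.96],[295,-211,-84,-1.08],[330,-236,-84,-1.2],[360,-257,-84,-1.32],[385,-275,-84,-1.44]]' 50
```

```text
time: 1.1
ee_pos: [0.4666, -0.1426, 0.3003]
ee_rot: [-1.943, -2.468, 0.0]
wrist_force: [0.3, -0.6, 0.3]
opening: 0.05
```

```bash
python3 - <<'E'
from station import ctrl
import numpy as np
from scipy.spatial.transform import Rotation as R
s=ctrl.observe();M=R.from_rotvec(s["ee_rot"]).as_matrix();print(s["ee_pos"],M.round(3).tolist(),s["joint_pos"])
print("toknob",M.T@(np.array([.571,.012,.30])-s["ee_pos"])*1000,"turn",-(3.03-np.arctan2(M[1,0],M[0,0])))
E
```

```text
[ 0.46655783 -0.14258934  0.30030746] [[-0.235, 0.972, -0.0], [0.972, 0.235, -0.0], [-0.0, -0.0, -1.0]] [-4.39209462e-01  1.04695658e-01  1.52098580e+00 -1.69731695e-04
  1.51604466e+00 -6.76161254e-01]
toknob [125.75171449 137.81349308   0.27237341] turn -1.2222425758312832
```

```bash
python3 -m crank '[[20,22,0,-0.12],[40,44,0,-0.24],[60,66,0,-0.36],[80,88,0,-0.48],[95,104,0,-0.6],[106,116,0,-0.72],[114,125,0,-0.84],[120,132,0,-0.96],[126,138,0,-1.08],[126,138,0,-1.2],[126,138,0,-1.22],[126,138,0,-1.22]]'
python3 - <<'E'
from station import ctrl
import numpy as np,cv2
from scipy.spatial.transform import Rotation as R
s=ctrl.observe();M=R.from_rotvec(s["ee_rot"]).as_matrix();print(s["ee_pos"],M.round(3).tolist(),s["joint_pos"])
m=ctrl.camera_model("wrist");print({k:np.round(v,4).tolist() for k,v in m.items()})
im=ctrl.snapshot("wrist");cv2.imwrite("pics/w1.png",im[:,:,::-1])
im=ctrl.snapshot("top");cv2.imwrite("pics/t1.png",im[:,:,::-1])
E
```

```text
time: 2.1
ee_pos: [0.5713, 0.0097, 0.3]
ee_rot: [-0.191, -3.135, 0.0]
wrist_force: [-0.3, 0.3, 0.7]
opening: 0.0497
[0.57130762 0.0096907  0.29999364] [[-0.993, 0.121, -0.001], [0.121, 0.993, -0.0], [0.001, -0.0, -1.0]] [-1.04646787e-01  2.37043138e-01  1.35554866e+00 -2.26395769e-04
  1.55001770e+00 -1.55393316e+00]
{'fx': 297.3186, 'fy': 297.3186, 'cx': 252.8561, 'cy': 199.1121, 'world_to_cam': [[0.1216, 0.9926, 0.0009, -0.0795], [0.9584, -0.1177, 0.2601, -0.5961], [0.2582, -0.0307, -0.9656, 0.3241], [0.0, 0.0, 0.0, 1.0]]}
```

View pics/w1.png

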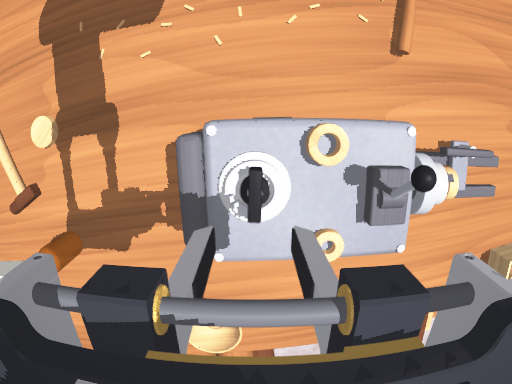

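```bash
python3 - <<'E'
import cv2,numpy as np
a=cv2.imread("pics/w1.png")[145:230,205:305]
cv2.imwrite("pics/z3.png",cv2.resize(a,None,fx=7,fy=7,interpolation=2))
E
```

```text
(no output)
```

View pics/z3.png

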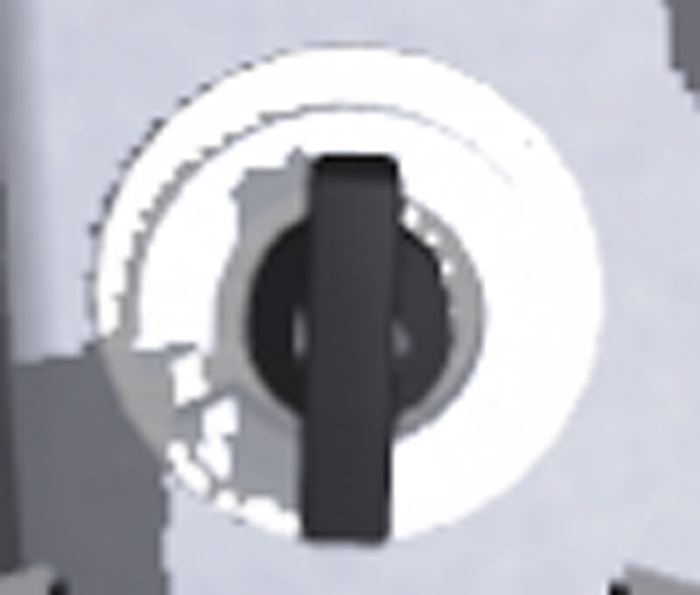

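```bash
cat >> h.py <<'E'
def fray(m,u,v):
    W=np.array(m["world_to_cam"]);R=W[:3,:3];o=-R.T@W[:3,3]
    x=(u-m["cx"])/m["fx"];y=(v-m["cy"])/m["fy"];r=np.hypot(x,y)
    d=np.array([x/r*np.sin(r),y/r*np.sin(r),np.cos(r)]) if r>1e-9 else np.array([0,0,1.])
    return o,R.T@d
def fplane(m,u,v,z):
    o,d=fray(m,u,v);return o+d*(z-o[2])/d[2]
E
python3 - <<'E'
from h import *
from station import ctrl
m=ctrl.camera_model("wrist")
t=lambda x,y:(205+(x+.5)/7-.5,145+(y+.5)/7-.5)
c=[fplane(m,*t(*q),.178) for q in((312,182),(399,182),(390,543),(302,543))]
print(np.round(c,4));print("c",np.mean(c,0),"len",np.linalg.norm(c[0]-c[3]),np.linalg.norm(c[0]-c[1]))
d=c[3]+c[2]-c[0]-c[1];print("yaw",np.arctan2(d[1],d[0]))
for q in((90,300),(604,300),(345,45)):print("disc",fplane(m,*t(*q),.135))
print("ball",fplane(m,424,178,.2205))
M=0
from scipy.spatial.transform import Rotation as R
s=ctrl.observe();M=R.from_rotvec(s["ee_rot"]).as_matrix()
print(M.T@(np.mean(c,0)-s["ee_pos"])*1000, np.arctan2(M[1,0],M[0,0])-np.pi)
E
```

```text
[[0.5455 0.0092 0.178 ]
 [0.547  0.0214 0.178 ]
 [0.6004 0.0138 0.178 ]
 [0.5988 0.0009 0.178 ]]
c [0.57292236 0.01132842 0.178     ] len 0.05393903488139662 0.012289503433090933
yaw -0.14664017810344396
disc [ 0.56758736 -0.03102951  0.135     ]
disc [0.57798139 0.05315697 0.135     ]
disc [0.53112977 0.01581515 0.135     ]
ball [0.56288736 0.1753478  0.2205    ]
[ -1.42207414   2.07638089 122.26087229] -0.12230568624034532
```

```bash
python3 -m crank '[[-1,2,15,0.02],[-1,2,40,0.02],[-1,2,65,0.02],[-1,2,85,0.02],[-1,2,100,0.02],[-1,2,115,0.02],[-1,2,125,0.02],[-1,2,130,0.02],[-1,2,134,0.02],[-1,2,136,0.02],[-1,2,137,0.02],[-1,2,137,0.02]]' 34
python3 - <<'E'
from station import ctrl
import cv2
for n in("wrist","side"):
    im=ctrl.snapshot(n)[:,:,::-1];cv2.imwrite(f"pics/{n}2.png",im)
    c=im[130:260,180:330] if n=="wrist" else im[120:300,120:300]
    cv2.imwrite(f"pics/{n}2z.png",cv2.resize(c,None,fx=4,fy=4,interpolation=2)[:600])
print(ctrl.observe()["ee_pos"])
E
```

```text
time: 3.2
ee_pos: [0.5731, 0.0114, 0.164]
ee_rot: [0.22, 3.133, -0.0]
wrist_force: [0.7, 0.7, -0.4]
opening: 0.0343
[0.57319253 0.01145093 0.16409064]
```

View pics/wrist2z.png

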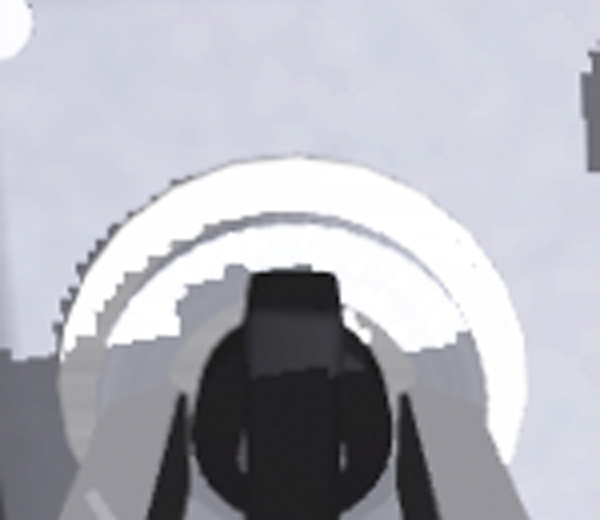

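View pics/side2z.png

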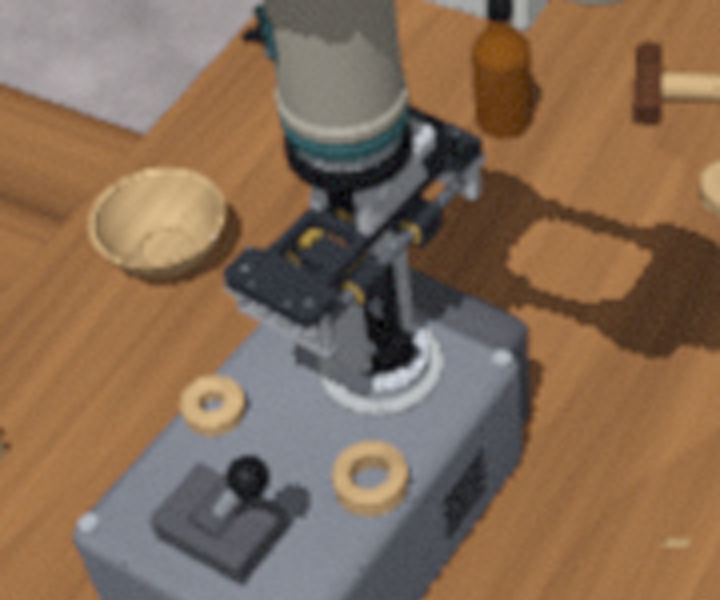

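The bar (columns 247-340 of the crop) is centred between the fingers (187 and 402), so I'll close on it.

```bash
python3 -m crank '[[0,0,0,0],[0,0,0,0],[0,0,0,0],[0,0,0,0],[0,0,0,0],[0,0,0,0]]' 8
python3 -c "
from station import ctrl
s=ctrl.observe();print(s['moment'],s['ee_pos'],s['opening'])"
```

```text
time: 3.8
ee_pos: [0.5732, 0.0113, 0.164]
ee_rot: [0.219, 3.133, -0.001]
wrist_force: [-0.7, -0.6, 4.7]
opening: 0.0302
[-0.18702339 -0.05529139  0.00180984] [0.57316688 0.01125806 0.16396409] 0.030151823213392246
```

```bash
python3 -m crank '[[0,0,0,0],[0,0,0,0]]'
python3 - <<'E'
from station import ctrl
import cv2
print(ctrl.observe()['moment'])
for n in("wrist",):
    im=ctrl.snapshot(n)[:,:,::-1]
    c=im[130:260,180:330]
    cv2.imwrite(f"pics/{n}3z.png",cv2.resize(c,None,fx=4,fy=4,interpolation=2)[:600])
E
```

```text
time: 3.97
ee_pos: [0.5732, 0.0113, 0.164]
ee_rot: [0.219, 3.133, -0.001]
wrist_force: [-1.2, -1.2, 6.0]
opening: 0.03
[-0.24378982 -0.06686982  0.0142973 ]
```

View pics/wrist3z.png

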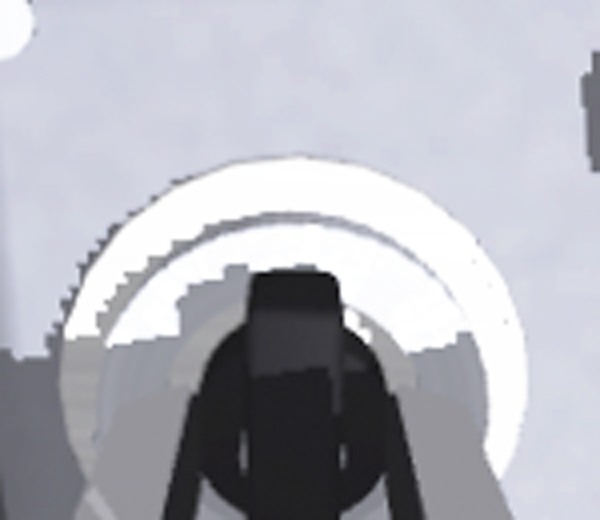

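The fingers stopped at 30 mm on the round hub below the bar, at column 195-390 of the crop. I'll open, raise 5 mm and close again.

```bash
python3 -m crank '[[0,0,0,0],[0,0,0,0],[0,0,-3,0],[0,0,-5,0],[0,0,-5,0]]' 36
python3 -m crank '[[0,0,0,0],[0,0,0,0],[0,0,0,0],[0,0,0,0],[0,0,0,0],[0,0,0,0]]' 8
python3 -c "
from station import ctrl
s=ctrl.observe();print(s['moment'],s['ee_pos'],s['opening'])"
```

```text
time: 4.43
ee_pos: [0.5729, 0.0116, 0.1686]
ee_rot: [0.219, 3.134, 0.0]
wrist_force: [-0.1, 0.3, -1.1]
opening: 0.0359
time: 4.93
ee_pos: [0.5727, 0.0113, 0.1684]
ee_rot: [-0.219, -3.134, 0.001]
wrist_force: [-0.1, -1.0, -0.5]
opening: 0.0148
[-0.04688947 -0.13252694 -0.02281274] [0.5726671  0.01130952 0.16836742] 0.01480587474397627
```

```bash
python3 -m crank '[[0,0,0,0],[0,0,-2,0],[0,0,-4,0],[0,0,-4,0]]'; python3 -m crank '[[0,0,-2,0],[0,0,-4,0],[0,0,-6,0],[0,0,-7,0],[0,0,-7,0]]'
python3 -c "
from station import ctrl
s=ctrl.observe();print(s['moment'],s['ee_pos'],s['opening'])"
```

```text
time: 5.27
ee_pos: [0.5726, 0.0113, 0.1715]
ee_rot: [-0.219, -3.133, 0.0]
wrist_force: [1.3, -1.3, -8.9]
opening: 0.0147
time: 5.68
ee_pos: [0.5726, 0.0113, 0.1791]
ee_rot: [-0.219, -3.133, 0.001]
wrist_force: [2.4, -1.2, -13.1]
opening: 0.0144
[-0.3762978  -0.65706188  0.04428816] [0.57255333 0.01133449 0.17914333] 0.01443822628157504
```

```bash
python3 -m crank '[[0,0,0,0.03],[0,0,0,0.07],[0,0,0,0.12],[0,0,0,0.17],[0,0,0,0.2],[0,0,0,0.2]]'
python3 -c "
from station import ctrl
s=ctrl.observe();print(s['moment'],s['ee_pos'],s['opening'])"
```

```text
time: 6.18
ee_pos: [0.5716, 0.0115, 0.1789]
ee_rot: [-0.53, -3.094, 0.001]
wrist_force: [-0.1, -2.1, -13.5]
opening: 0.0144
[-0.30852906 -0.28340591  0.22443726] [0.57161448 0.01147013 0.17888897] 0.014373215449368598
```

```bash
python3 -m crank '[[0,0,0,0.05],[0,0,0,0.11],[0,0,0,0.17],[0,0,0,0.23],[0,0,0,0.29],[0,0,0,0.35],[0,0,0,0.41],[0,0,0,0.47],[0,0,0,0.53],[0,0,0,0.58],[0,0,0,0.6],[0,0,0,0.6]]'
python3 - <<'E'
from station import ctrl
import cv2
s=ctrl.observe();print(s['moment'],s['ee_pos'],s['opening'],s['joint_pos'][5])
for n in("side","wrist"):
    im=ctrl.snapshot(n)[:,:,::-1]
    c=im[120:270,120:320] if n=="wrist" else im[170:270,150:280]
    cv2.imwrite(f"pics/{n}4z.png",cv2.resize(c,None,fx=4,fy=4,interpolation=2)[:600])
E
```

```text
time: 7.18
ee_pos: [0.5721, 0.0111, 0.1791]
ee_rot: [-1.421, -2.801, 0.003]
wrist_force: [0.3, -3.7, -14.0]
opening: 0.0147
[-0.54931689 -0.31039008  0.21450613] [0.57205779 0.01105583 0.17908745] 0.014668527045534575 -0.7332705913168912
```

View pics/wrist4z.png

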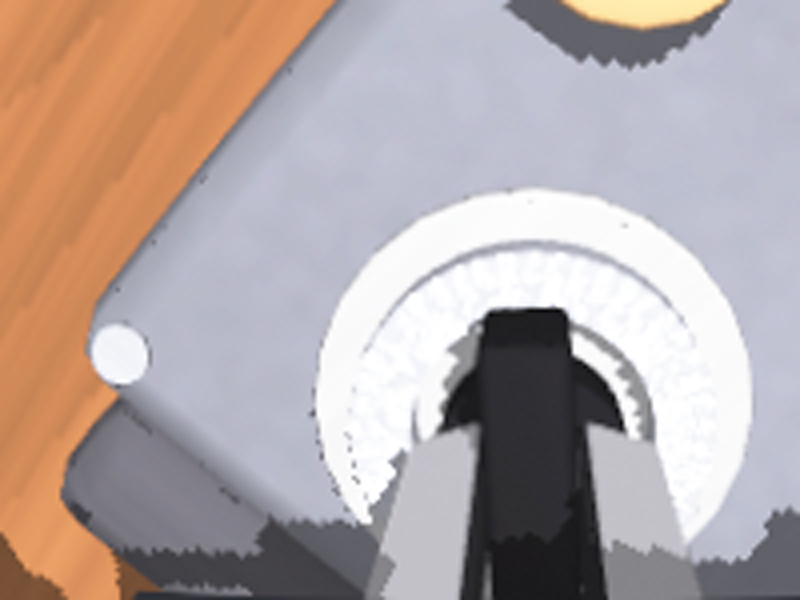

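View pics/side4z.png

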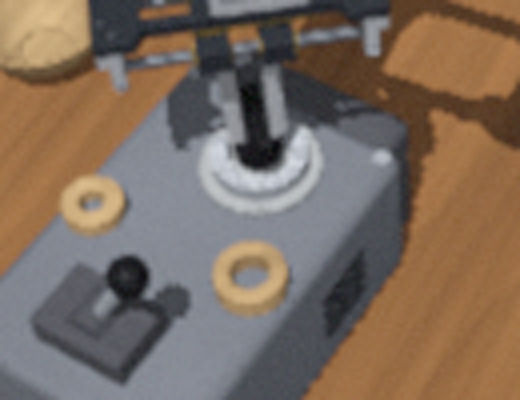

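```bash
python3 -m crank '[[0,0,1,0],[0,0,2,0],[0,0,2,0]]'; python3 -m crank '[[0,0,0,0],[0,0,0,0],[0,0,0,0]]' 16
python3 - <<'E'
from station import ctrl
s=ctrl.observe();print(s['moment'],s['ee_pos'],s['opening'],s['joint_pos'][5])
E
```

```text
time: 7.53
ee_pos: [0.5721, 0.0111, 0.1773]
ee_rot: [-1.421, -2.801, 0.002]
wrist_force: [-1.4, -4.1, -12.4]
opening: 0.0145
time: 7.78
ee_pos: [0.572, 0.0117, 0.1786]
ee_rot: [-1.422, -2.8, -0.0]
wrist_force: [-4.2, -2.7, -3.4]
opening: 0.0161
[-0.50406146  0.75813391  0.0731266 ] [0.57203269 0.0117372  0.17858192] 0.016109484965528803 -0.7321781009766928
```

```bash
python3 -m crank '[[0,0,0,0],[0,0,0,0]]';python3 -m crank '[[0,-0.5,0,0],[0,-0.5,0,0]]' 
python3 - <<'E'
from station import ctrl
s=ctrl.observe();print(s['moment'],s['ee_pos'],s['opening'],s['joint_pos'][5])
E
```

```text
time: 7.95
ee_pos: [0.572, 0.0118, 0.1786]
ee_rot: [-1.422, -2.8, -0.0]
wrist_force: [-4.3, -3.1, -3.3]
opening: 0.016
time: 8.12
ee_pos: [0.5721, 0.0116, 0.1786]
ee_rot: [1.423, 2.801, 0.001]
wrist_force: [-4.3, -2.0, -3.0]
opening: 0.016
[-0.43654371  0.77055031 -0.00773567] [0.5720902  0.01159217 0.17862518] 0.015963982432321586 -0.7327889153918866
```

```bash
python3 -m crank '[[0,-0.5,0,0],[0,-0.5,0,0],[0,-0.5,0,0]]' 
python3 - <<'E'
from station import ctrl
import cv2
s=ctrl.observe();print(s['moment'],s['ee_pos'],s['opening'],s['joint_pos'][5])
for n in("side","wrist"):
    im=ctrl.snapshot(n)[:,:,::-1]
    c=im[180:290,180:320] if n=="wrist" else im[170:270,150:280]
    cv2.imwrite(f"pics/{n}5z.png",cv2.resize(c,None,fx=5,fy=5,interpolation=2)[:600])
E
```

```text
time: 8.37
ee_pos: [0.5721, 0.0115, 0.1783]
ee_rot: [1.422, 2.801, 0.002]
wrist_force: [-5.1, -1.0, 1.9]
opening: 0.0159
[-0.00424465  0.81149527 -0.03853603] [0.57206248 0.01148582 0.1783144 ] 0.015860317622348165 -0.733461937909923
```

View pics/wrist5z.png

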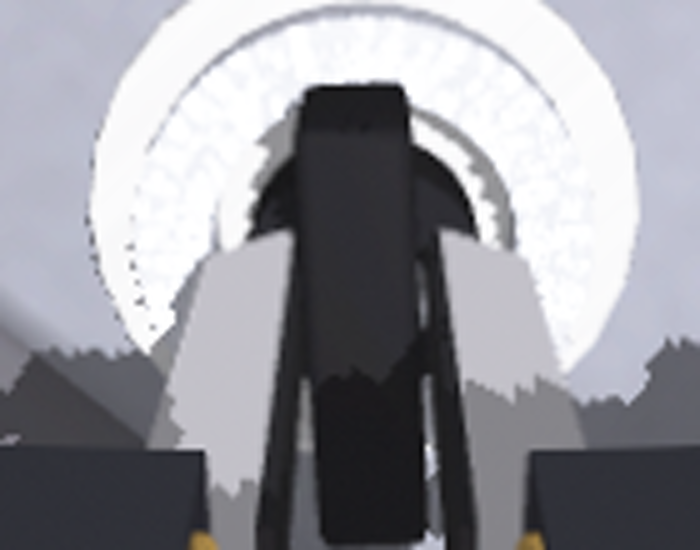

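```bash
python3 -m crank '[[0,-0.5,0,0],[0,-1,0,0],[0,-1,0,0],[0,-1,0,0]]' 
python3 - <<'E'
from station import ctrl
import cv2
s=ctrl.observe();print(s['moment'],s['ee_pos'],s['opening'],s['joint_pos'][5])
for n in("side","wrist"):
    im=ctrl.snapshot(n)[:,:,::-1]
    c=im[180:290,180:320] if n=="wrist" else im[170:270,150:280]
    cv2.imwrite(f"pics/{n}6z.png",cv2.resize(c,None,fx=5,fy=5,interpolation=2)[:600])
E
```

```text
time: 8.8
ee_pos: [0.5726, 0.0103, 0.1779]
ee_rot: [1.421, 2.798, 0.002]
wrist_force: [-0.6, 0.0, -0.3]
opening: 0.0157
[-0.06933458  0.02320717  0.01687906] [0.5725902  0.010259   0.17787979] 0.015739910098620653 -0.7347083320169725
```

View pics/wrist6z.png

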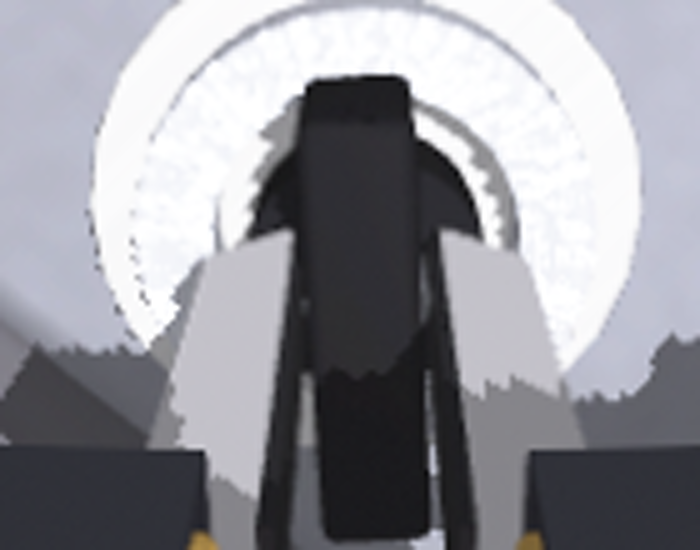

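Free (forces near zero), with the bar standing between the fingers. Now I'll turn slowly, feeling as I go.

```bash
cat > st.py <<'E'
from station import ctrl
import numpy as np
from scipy.spatial.transform import Rotation as R
s=ctrl.observe();M=R.from_rotvec(s["ee_rot"]).as_matrix()
print("F tool",(M.T@s["wrist_force"]).round(1),"M",np.round(s["moment"],2),"pos",s["ee_pos"].round(4) if hasattr(s["ee_pos"],"round") else s["ee_pos"],"turned",round(float(np.pi-.142-np.arctan2(M[1,0],M[0,0])),3))
E
python3 -m crank '[[0,0,0,0.03],[0,0,0,0.06],[0,0,0,0.09],[0,0,0,0.09]]' >/dev/null; python3 st.py;python3 -m crank '[[0,0,0,0.03],[0,0,0,0.05],[0,0,0,0.05]]' >/dev/null; python3 st.py
```

```text
F tool [ 1.3  0.9 -0.6] M [ 0.14 -0.21  0.04] pos [0.5723 0.0105 0.1777] turned 0.888
F tool [0.1 1.7 0. ] M [ 0.16 -0.37  0.09] pos [0.5722 0.0106 0.1776] turned 0.938
```

```bash
cat > bar.py <<'E'
import numpy as np,cv2,sys
from station import ctrl
import st
im=ctrl.snapshot("wrist");g=im.max(2)
c=g[:,249:255].astype(float).mean(1);r=[i for i in range(150,260) if c[i]<70]
row=g[215].astype(int);
cv2.imwrite(f"pics/b{sys.argv[1]}.png",cv2.resize(im[180:290,180:320,::-1],None,fx=5,fy=5,interpolation=2))
k=r[0]+12
L=252
while g[k,L]<70:L-=1
Rr=252
while g[k,Rr]<70:Rr+=1
print("end row",r[0],"width at +12",L,Rr)
E
python3 bar.py 0;python3 -m crank '[[0,0,0,0.03],[0,0,0,0.05],[0,0,0,0.05]]' >/dev/null; python3 bar.py 1
```

```text
F tool [0.1 1.7 0. ] M [ 0.16 -0.37  0.09] pos [0.5722 0.0106 0.1776] turned 0.938
end row 196 width at +12 234 264
F tool [0.4 3.1 0.2] M [ 0.27 -0.62  0.07] pos [0.5721 0.0105 0.1777] turned 0.988
end row 196 width at +12 234 264
```

View pics/b1.png

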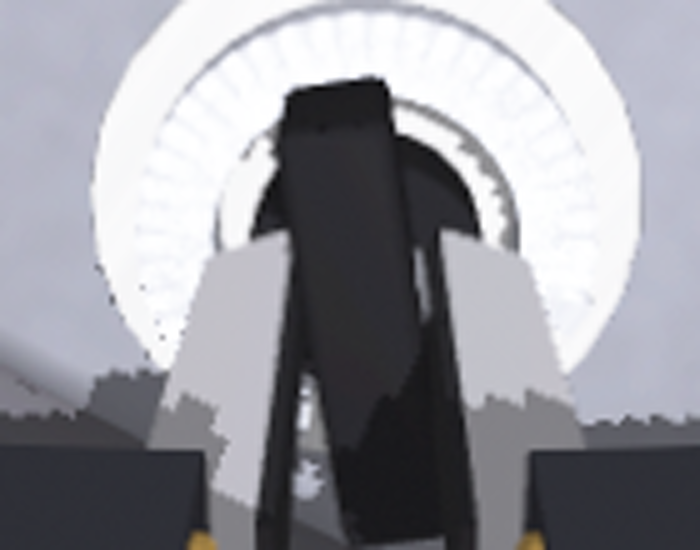

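```bash
python3 -m crank '[[0,0.5,0,0.02],[0,0.5,0,0.05],[0,0.5,0,0.05]]' >/dev/null; python3 bar.py 2;python3 -m crank '[[0,0,0,0.02],[0,0,0,0.05],[0,0,0,0.05]]' >/dev/null; python3 bar.py 3
```

```text
F tool [ 0.5  2.6 -0.6] M [ 0.25 -0.61  0.09] pos [0.572  0.0105 0.1776] turned 1.039
end row 196 width at +12 235 264
F tool [-0.4  2.3 -0.1] M [ 0.24 -0.65  0.12] pos [0.572  0.0105 0.1776] turned 1.089
end row 196 width at +12 235 264
```

View pics/b3.png

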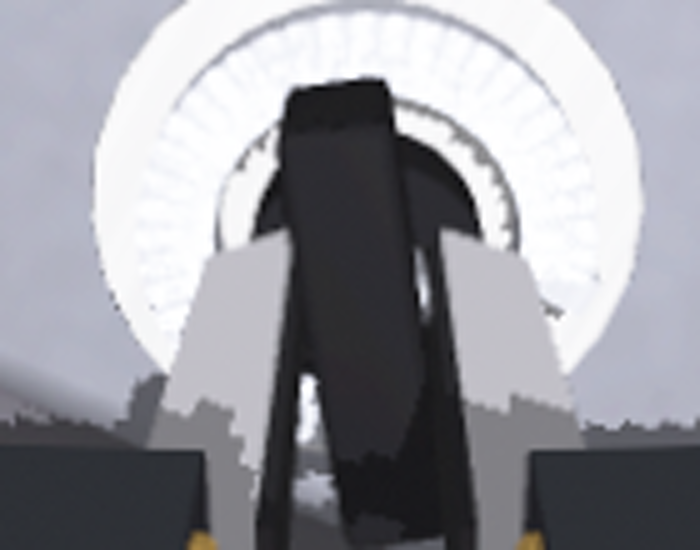

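```bash
for i in 4 5 6; do python3 -m crank '[[0,0,0,0.02],[0,0,0,0.04],[0,0,0,0.04]]' >/dev/null; python3 bar.py $i;done
```

```text
F tool [0.5 3.9 0.4] M [ 0.16 -0.76  0.06] pos [0.5718 0.0105 0.1773] turned 1.129
end row 196 width at +12 235 264
F tool [-0.9  1.9  0.8] M [ 0.12 -0.6   0.02] pos [0.5711 0.0103 0.1773] turned 1.169
end row 194 width at +12 240 266
F tool [0.6 2.1 0.1] M [ 0.11 -0.44  0.  ] pos [0.5712 0.0105 0.1773] turned 1.209
end row 194 width at +12 239 265
```

View pics/b6.png

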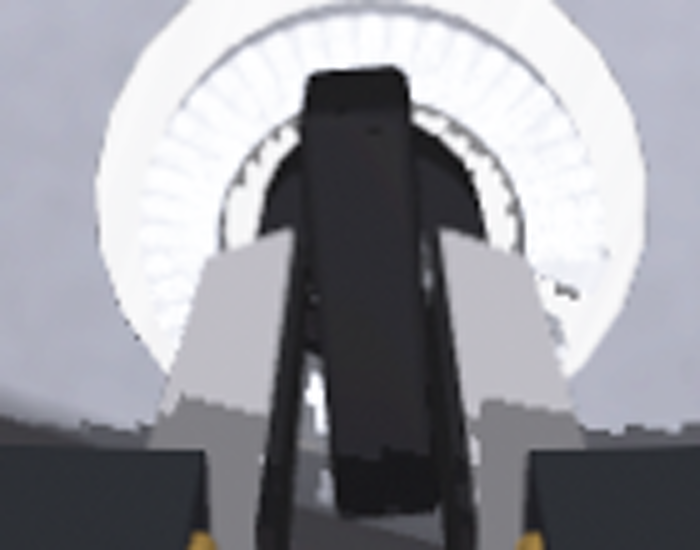

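```bash
python3 - <<'E'
from station import ctrl
import cv2
im=ctrl.snapshot("side")[:,:,::-1]
cv2.imwrite("pics/s7.png",cv2.resize(im[170:270,150:280],None,fx=6,fy=6,interpolation=2))
E
```

```text
(no output)
```

View pics/s7.png

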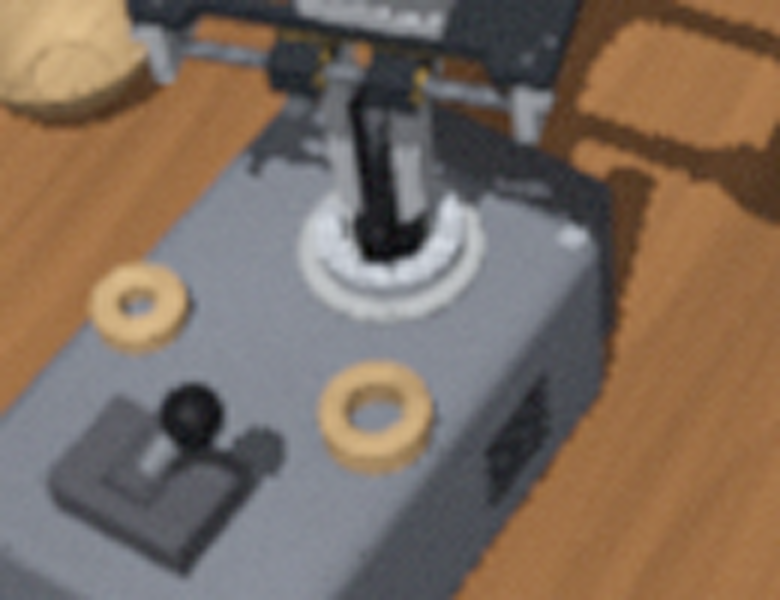

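```bash
python3 -m crank '[[0,0,0,0],[0,0,0,0],[0,0,0,0],[0,0,0,0]]' 36; python3 bar.py 7; python3 -m crank '[[0,0,-15,0],[0,0,-40,0],[0,0,-70,0],[0,0,-100,0],[0,0,-120,0],[0,0,-122,0],[0,0,-122,0]]';  python3 bar.py 8
python3 - <<'E'
from station import ctrl
import cv2,numpy as np
im=ctrl.snapshot("side")[:,:,::-1]
m=ctrl.camera_model("wrist");np.savez("w9.npz",**m)
w=ctrl.snapshot("wrist")[:,:,::-1];cv2.imwrite("pics/w9.png",w)
cv2.imwrite("pics/s9.png",cv2.resize(im[170:270,150:280],None,fx=6,fy=6,interpolation=2))
cv2.imwrite("pics/w9z.png",cv2.resize(w[145:245,200:310],None,fx=6,fy=6,interpolation=2))
E
```

```text
time: 11.72
ee_pos: [0.5712, 0.0104, 0.1775]
ee_rot: [-1.963, -2.453, 0.001]
wrist_force: [0.4, -0.1, 0.5]
opening: 0.0353
F tool [-0.2  0.4 -0.5] M [-0.04 -0.1   0.01] pos [0.5712 0.0104 0.1775] turned 1.208
end row 194 width at +12 239 266
time: 12.35
ee_pos: [0.5721, 0.0104, 0.3006]
ee_rot: [1.961, 2.451, 0.002]
wrist_force: [0.1, 0.2, 0.1]
opening: 0.0359
F tool [ 0.2  0.1 -0.1] M [-0.09 -0.1   0.02] pos [0.5721 0.0104 0.3006] turned 1.208
end row 166 width at +12 241 263
```

View pics/w9z.png

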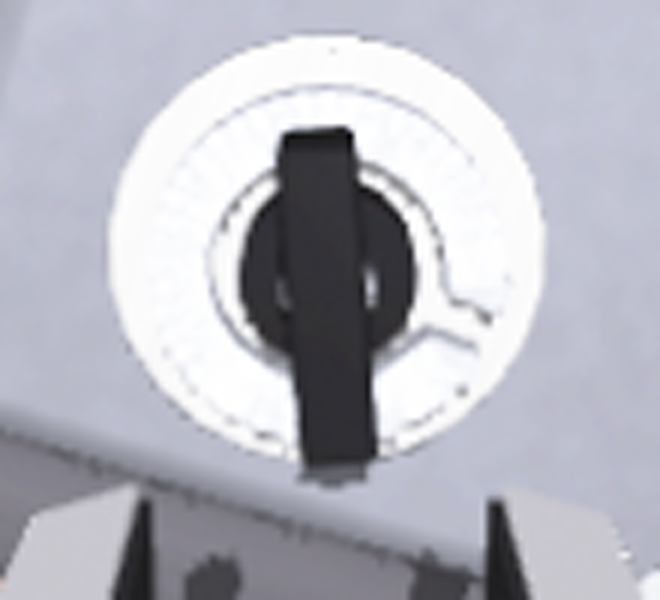

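View pics/s9.png

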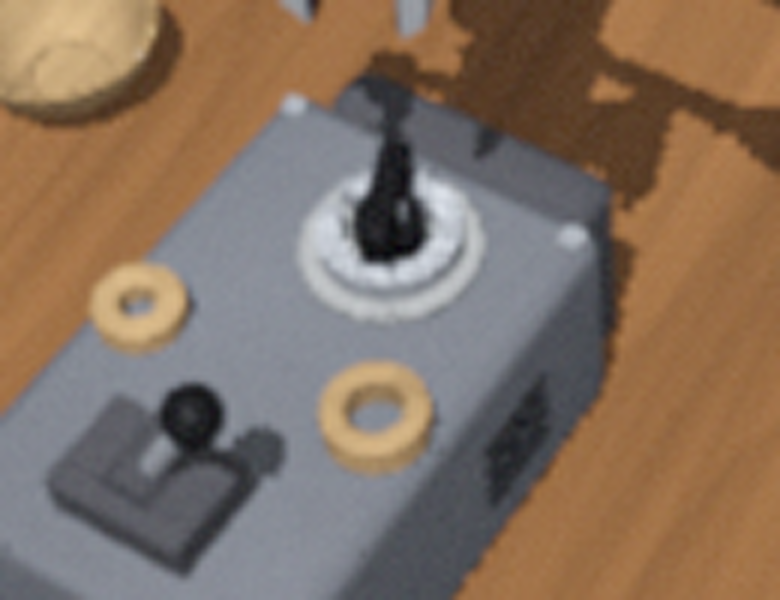

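```bash
python3 - <<'E'
from h import *
m=np.load("w9.npz")
t=lambda x,y:(200+(x+.5)/6-.5,145+(y+.5)/6-.5)
for z in(.178,.186):
    c=[fplane(m,*t(*q),z) for q in((281,152),(356,150),(379,461),(302,467))]
    d=c[3]+c[2]-c[0]-c[1];y=np.arctan2(d[1],d[0])
    print(z,np.mean(c,0).round(4),np.linalg.norm(d)/2,np.linalg.norm(c[1]-c[0]),np.linalg.norm(c[2]-c[3]),"yaw",y,"knob angle",-.1424-y)
c=[fplane(m,*t(*q),.135) for q in((108,250),(546,250),(330,35),(335,467))];print("disc",(c[0]+c[1])/2,c[2],c[3])
E
```

```text
0.178 [0.573  0.0119 0.178 ] 0.054132260701527476 0.01225437909382328 0.013206325957025715 yaw -1.2808530663948372 knob angle 1.1384530663948371
0.186 [0.5725 0.0139 0.186 ] 0.052628300973592765 0.011913914971152129 0.01283941383963128 yaw -1.280853066394838 knob angle 1.138453066394838
disc [0.57243664 0.01273897 0.135     ] [0.56398852 0.05273538 0.135     ] [ 0.58356598 -0.0295552   0.135     ]
```

```bash
python3 - <<'E'
from station import ctrl
import numpy as np
from scipy.spatial.transform import Rotation as R
s=ctrl.observe();M=R.from_rotvec(s["ee_rot"]).as_matrix()
print(M.T@(np.array([.5228,.1781,.30])-s["ee_pos"])*1000,"turn",.093+np.arctan2(M[1,1],M[0,1]),s["joint_pos"])
E
```

```text
[173.95047847  -9.93418291  -2.27309511] turn 0.3139822102479616 [-1.03278668e-01  2.38115422e-01  1.35997944e+00 -1.88807232e-04
  1.54703015e+00 -3.24254445e-01]
```

```bash
python3 -m crank '[[15,-4,0,0.05],[40,-10,0,0.1],[70,-10,0,0.15],[100,-10,0,0.2],[130,-10,0,0.25],[155,-10,0,0.31],[168,-10,0,0.31],[174,-10,0,0.31],[174,-10,0,0.31],[174,-10,0,0.31]]' 0
python3 - <<'E'
from station import ctrl
import numpy as np,cv2
from h import *
from scipy.spatial.transform import Rotation as R
s=ctrl.observe();M=R.from_rotvec(s["ee_rot"]).as_matrix()
m=ctrl.camera_model("wrist");w=ctrl.snapshot("wrist")[:,:,::-1];cv2.imwrite("pics/w10.png",w)
print(M.T@(np.array([.5228,.1781,.223])-s["ee_pos"])*1000,"y axis",np.arctan2(M[1,1],M[0,1]),s["opening"])
np.savez("w10.npz",**m)
E
```

```text
time: 13.33
ee_pos: [0.5238, 0.1772, 0.2988]
ee_rot: [2.317, 2.121, -0.002]
wrist_force: [0.5, 0.4, -0.7]
opening: 0.0003
[ 0.89433447 -1.04978921 75.80509017] y axis -0.08835700404706047 0.00033394732954372024
```

View pics/w10.png

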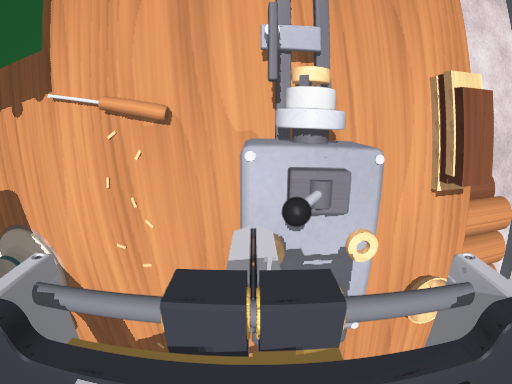

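```bash
python3 -c "
from h import *
print(fplane(np.load('w10.npz'),297,212,.2215))"
python3 -m crank '[[0,0,15,0],[0,0,35,0],[0,0,55,0],[0,0,68,0],[0,0,74,0],[0,0,76,0],[0,0,76,0]]'; python3 st.py
```

```text
[0.56283341 0.17172913 0.2215    ]
time: 13.97
ee_pos: [0.5241, 0.1773, 0.2234]
ee_rot: [2.319, 2.119, -0.001]
wrist_force: [0.3, -0.6, -0.0]
opening: 0.0003
F tool [-0.5  0.3  0. ] M [ 0.   -0.09 -0.01] pos [0.5241 0.1773 0.2234] turned 1.519
```

```bash
python3 -m crank '[[-2,4,0,0],[-2,9,0,0],[-2,14,0,0],[-2,20,0,0],[-2,26,0,0],[-2,33,0,0],[-2,40,0,0],[-2,47,0,0],[-2,54,0,0],[-2,61,0,0],[-2,67,0,0],[-2,70,0,0]]'; python3 st.py;  python3 -m crank '[[0,4,0,0],[0,8,0,0],[0,12,0,0],[0,14,0,0],[0,14,0,0]]'; python3 st.py
```

```text
time: 14.97
ee_pos: [0.5943, 0.1697, 0.223]
ee_rot: [2.318, 2.12, -0.0]
wrist_force: [-1.1, -0.4, -1.0]
opening: 0.0001
F tool [-0.5 -1.1  1. ] M [-0.01  0.05  0.05] pos [0.5943 0.1697 0.223 ] turned 1.518
time: 15.38
ee_pos: [0.6078, 0.1686, 0.2234]
ee_rot: [2.318, 2.12, 0.001]
wrist_force: [-0.9, 0.0, 0.2]
opening: 0.0005
F tool [-0.  -0.9 -0.2] M [-0.04 -0.07  0.01] pos [0.6078 0.1686 0.2234] turned 1.518
```

```bash
python3 -m crank '[[0,2,0,0],[0,4,0,0],[0,4,0,0]]'; python3 st.py;  python3 -m crank '[[0,1,0,0],[0,2,0,0],[0,2,0,0]]'; python3 st.py
```

```text
time: 15.63
ee_pos: [0.6107, 0.1683, 0.2235]
ee_rot: [-2.317, -2.12, 0.002]
wrist_force: [-1.4, 0.4, 0.4]
opening: -0.0
F tool [ 0.2 -1.4 -0.4] M [ 0.    0.32 -0.03] pos [0.6107 0.1683 0.2235] turned 1.518
time: 15.88
ee_pos: [0.6109, 0.1683, 0.2234]
ee_rot: [-2.315, -2.118, 0.005]
wrist_force: [-5.9, 0.8, 2.1]
opening: 0.0002
F tool [ 0.2 -6.  -2.1] M [0.05 1.03 0.01] pos [0.6109 0.1683 0.2234] turned 1.518
```

The lever is on its stop: force rose to 6 N and travel stalled. I'll back off and check.

```bash
python3 -m crank '[[0,-5,0,0],[0,-15,0,0],[0,-25,0,0],[0,-30,-10,0],[0,-30,-35,0],[0,-40,-65,0],[0,-60,-95,0],[0,-90,-110,0],[0,-120,-110,0],[0,-140,-110,0],[0,-145,-110,0],[0,-145,-110,0]]'; python3 st.py
python3 - <<'E'
from station import ctrl
import cv2,numpy as np
from h import *
T=ctrl.snapshot("top")[:,:,::-1];S=ctrl.snapshot("side")[:,:,::-1]
cv2.imwrite("pics/t11.png",T);cv2.imwrite("pics/s11.png",S)
cv2.imwrite("pics/t11z.png",cv2.resize(T[105:205,115:255],None,fx=5.6,fy=5.6,interpolation=2))
cv2.imwrite("pics/s11z.png",cv2.resize(S[170:300,130:260],None,fx=4.6,fy=4.6,interpolation=2))
E
```

```text
time: 16.88
ee_pos: [0.4678, 0.1812, 0.3349]
ee_rot: [2.316, 2.12, 0.004]
wrist_force: [0.1, -0.1, 0.1]
opening: 0.0006
F tool [-0.1  0.1 -0.1] M [-0.07 -0.09  0.02] pos [0.4678 0.1812 0.3349] turned 1.517
```

View pics/t11z.png

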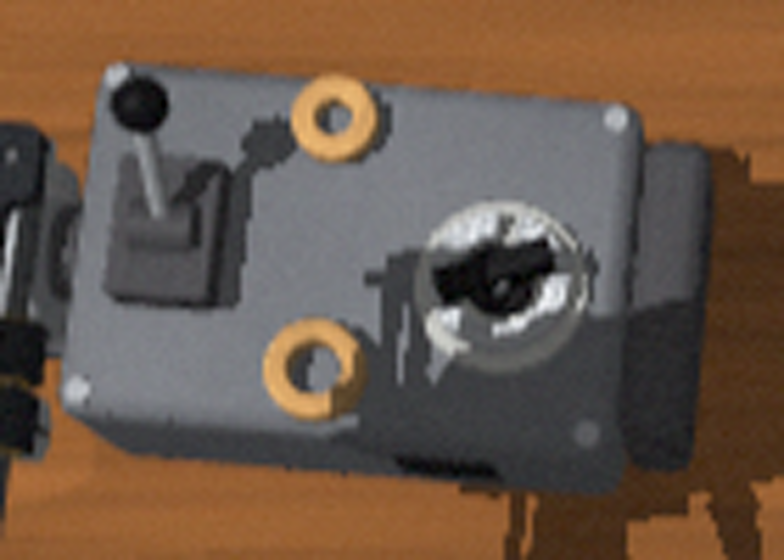

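View pics/s11z.png

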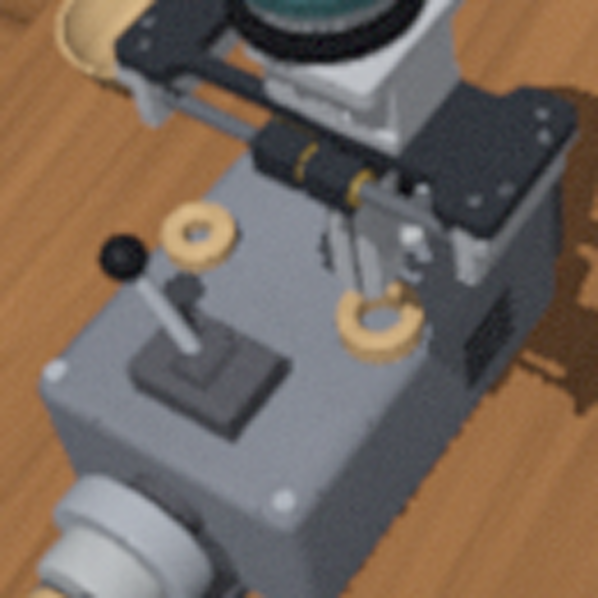

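```bash
python3 - <<'E'
from station import ctrl
from h import *
T=ctrl.camera_model("top");S=ctrl.camera_model("side")
t=lambda x,y:(115+(x+.5)/5.6-.5,105+(y+.5)/5.6-.5)
s=lambda x,y:(130+(x+.5)/4.6-.5,170+(y+.5)/4.6-.5)
a=tri(ray(T,*t(118,265)),ray(S,*s(239,318)))[0];b,e=tri(ray(T,*t(140,103)),ray(S,*s(124,257)))
print(a,b,e,"travel",np.linalg.norm((b-a)), "expected",.16*np.sin(.5))
E
```

```text
[0.56236382 0.17352933 0.22063911] [0.63721412 0.16612323 0.21950728] [np.float64(0.0004758518371466582), np.float64(0.00047585183714666385)] travel 0.0752243244300327 expected 0.07670808617667248
```

```bash
python3 -c "
from station import ctrl
print(ctrl.hand_in())"
```

```text
the job is handed in; nothing more can be done
None
```

I turned the selector knob into its next notch, then swung the clutch lever fully over. I handed the job in at about 17 s, with the arm clear of everything.

**Knob:**
- I pulled it up about 11 mm (13 N) and turned it clockwise. I then let the pin down onto the ring and opened the fingers about 1.5 mm so they still turned the bar.
- Feeling forward in small steps, the knob dropped at about 1.14 rad. The turning moment never read above 0.22 N m, and was at most 0.12 N m while feeling for the notch.
- After release, the wrist picture showed the bar at its fully-down height: 54.1 mm apparent length, against 53.9 mm at the start.

**Lever:**
- I pushed it with closed fingers until it stopped moving and the force rose to 6 N, against about 1 N on the way over.
- The ball's travel measured 75.2 mm against 76.7 mm expected. The 1.5 mm difference is within camera error, and the force rise says it is on its stop.

**Not clean:**
- My first grasp closed on the knob's 30 mm hub instead of the bar. I opened, raised the fingers 5 mm and gripped again; the knob did not visibly move.
- After I first opened the fingers, one was still pressing the bar sideways with about 5 N. I shifted it clear before feeling for the notch.

Both wooden rings stayed where they were in the last pictures. I did not measure the things on the bench again, but the arm never went near them.

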